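# Load the model container train from the stack

## Robot

A 7-joint arm with a two-finger parallel gripper is mounted at the origin on the work surface. World frame = base frame: x ahead of the robot, y to its left, z up, the work surface at z = 0. Lengths are in m, angles in rad, forces in N, time in s.
With the tool pointing down it reaches from about 0.35 to 0.9 m from the base axis. Payload 8.1 kg.
Tool frame: the origin (TCP) lies at the very end of the fingers, on their centre line; the grasp point (between the pads) lies arm.grip_point_offset behind it (arm.grip_point_offset is the distance from the TCP to the grasp point, in m); z points along the fingers, y is the line along which they close (so a half turn about z gives the same grasp; the last joint's range is limited). The gripper opens to 92 mm and grips with 3 to 60 N. Pads are 19 mm wide; open, the fingers measure 130 mm over their backs; the gripper's body (75 mm by 190 mm) begins 47 mm behind the grasp point.
Start: joints at [-1.277, 0.434, 0.025, 1.573, -0.012, 1.134, -0.075], TCP at [0.242, 0.576, 0.227] pointing down, gripper open.
Joint ranges: [-2.62, 2.62], [-0.44, 2.09], [-1.27, 1.32], [0.08, 2.57], [-1.32, 4.46], [0.12, 2], [-2.74, 2.74]. Speed limits (rad/s): [2.22, 2.22, 3.01, 3.01, 3.14, 3.14, 3.14].

## Interface

Orientations are given as a rotation vector (axis times angle).
In Python, from cell import arm gives the robot as it stands. The module is installed in compiled form; this text tells all that it offers.
- The arm moves only by the shell command python3 -m creep 'ROWS' [OPENING] [FORCE]. ROWS is JSON, a list of rows, each a list of 6 numbers: the shift along the tool's x, y, z scaled (see below), then the turn, a rotation vector about the tool's x, y, z scaled (see below). A call has 1 to 20 rows; each row shifts and turns the commanded pose from where the row before left it, along the tool's axes as they then stand; what a row does not reach is not made up. The controller multiplies each number of a shift by 0.4 m and each number of a turn by 120 degrees. A row lasts 1/12 s, in which the tool goes at most 41.7 mm and 7.16 degrees, less where a joint would pass 70% of its speed; a pose out of reach is approached as far as the arm can. A call with a number of a shift or a turn outside -1 to 1 is refused whole. A call with a gripper value outside its range is refused whole. OPENING is the closure, from -1 (fully open) to 1 (shut), set as the call begins (- or left out, the last holds). The fingers move at their own pace and stop on an object; FORCE is the grip in N (left out, the last holds). Time passes only in rows, so rows that do not move let the fingers close. It gives the time, the measured TCP pose, the force, the opening and the grip force at its end, in the units of the state.
- arm.observe(): the state, without advancing time (a new reading comes with each control period).
- arm.get_image(name): name is "side" or "top" or "wrist"; returns a dict with "frame" (400x640x3 uint8, red, green, blue), "intrinsics" (3x3 intrinsics, pixels), "distortion" ([k1, k2, p1, p2, k3] as OpenCV has them; the pictures are not rectified), "rvec" (rotation vector, rad) and "tvec" (3), from world to camera coordinates, as OpenCV has them; the wrist camera has in their place "mount" (4x4, takes a point from camera to tool coordinates, whose origin is the TCP and whose axes are the flange's). Camera axes: x right, y down, z forward; pixel columns grow to the right and rows downward; lengths in m; the calibration is good to about 2 mm. A picture is of the moment at which its call begins: read the wrist's pose just before it. There is no depth.
- arm.sign_off(): hands the job in; it is judged then, once.
The state is a dict: "clock": time; "joints": joint angles; "dq": joint speeds; "joint_efforts": joint torques, N m; "position": TCP position; "ee_rot": TCP orientation; "force": force on the tool from outside, world axes, zero at the start; "ft_torque": the same for the moment, N m; "width": opening from 0.0 (shut) to 1.0 (fully open); "gripper_force": force on a finger pad.
Only numpy, scipy, OpenCV 4.12 (cv2) and the standard library are available. Lean on these libraries where they do the work, as an engineer would, in place of code of your own. Each camera call takes 0.05 s, during which the arm holds its last target. There are 200 camera calls.

## Task

Take the stack of model shipping containers apart and load each one onto the flat wagon whose deck has its own colour: upright, flat on the deck, in line with the wagon and centred on it both ways. Tip none of the containers over, and leave the tank wagon and the paint jar standing where they are.

Things in the scene. Friction and masses are not known exactly. Their poses are not given: they have to be found in the camera images.
- red_container: red model shipping container, a loose solid box 190 long (its x) x 38 wide (its y) x 40 high, 30 to 200 g; at the start at the bottom of the stack (underside 6 mm above the table), its long axis within about 20 degrees of world x. Origin: centre of its underside, z up. Take it across its 38 mm width from above.
- blue_container: blue model shipping container, a loose solid box 143 long (its x) x 38 wide (its y) x 40 high, 30 to 200 g; at the start second from the bottom, on the red one, its long axis within about 20 degrees of world x. Origin: centre of its underside, z up. Take it across its 38 mm width from above.
- yellow_container: yellow model shipping container, a loose solid box 95 long (its x) x 38 wide (its y) x 40 high, 30 to 200 g; at the start third, on the blue one, its long axis within about 20 degrees of world x. Origin: centre of its underside, z up. Take it across its 38 mm width from above.
- green_container: green model shipping container, a loose solid box 47 long (its x) x 38 wide (its y) x 40 high, 30 to 200 g; at the start on top of the stack, on the yellow one, its long axis within about 20 degrees of world x. Origin: centre of its underside, z up. Take it across its 38 mm width from above.
- red_wagon: model flat wagon with a red deck on a plywood track board (board 230 x 70), all fixed; empty at the start. Flat deck 200 long (its x) x 48 wide (its y), its top 28 above the origin and the table. Origin: on the table under the middle of the deck; x along the track, within 7 degrees of world x, z up.
- blue_wagon: model flat wagon with a blue deck on a plywood track board (board 230 x 70), all fixed; empty at the start. Flat deck 200 long (its x) x 48 wide (its y), its top 28 above the origin and the table. Origin: on the table under the middle of the deck; x along the track, within 7 degrees of world x, z up.
- yellow_wagon: model flat wagon with a yellow deck on a plywood track board (board 230 x 70), all fixed; empty at the start. Flat deck 200 long (its x) x 48 wide (its y), its top 28 above the origin and the table. Origin: on the table under the middle of the deck; x along the track, within 7 degrees of world x, z up.
- green_wagon: model flat wagon with a green deck on a plywood track board (board 230 x 70), all fixed; empty at the start. Flat deck 200 long (its x) x 48 wide (its y), its top 28 above the origin and the table. Origin: on the table under the middle of the deck; x along the track, within 7 degrees of world x, z up.
- tank_wagon: bystander: white model tank wagon on a loose track board 230 x 70, 64 high in all, standing among the other wagons. Origin: centre of its underside, x along the track.
- paint_jar: bystander: small loose paint jar with orange cap, 44 diameter, 55 high, standing among the wagons. Origin: centre of its underside.
There are look-alikes about, which are no part of the job. Of the things like the green_container, leave any that is black, grey or purple; of the rest the larger one is meant.

How it is judged:
At the end, for the whole second after the job is handed in: Every container rests flat and upright (within 0.1 rad) on the deck of the wagon of its own colour, its centre within 12 mm of the deck's middle along the wagon and 8 mm across, its long axis within 0.15 rad of the wagon's, released and still (x of red_container in the frame of red_wagon between -0.012 and 0.012 m and y of red_container in the frame of red_wagon between -0.008 and 0.008 m and z of red_container in the frame of red_wagon between 0.024 and 0.032 m and angle between the x axis of red_container and the x axis of red_wagon, either way round below 0.15 rad and angle between each of red_container, blue_container, yellow_container, green_container's own z axis and vertical below 0.1 rad and linear speed of each of red_container, blue_container, yellow_container, green_container below 0.02 m/s and x of blue_container in the frame of blue_wagon between -0.012 and 0.012 m and y of blue_container in the frame of blue_wagon between -0.008 and 0.008 m and z of blue_container in the frame of blue_wagon between 0.024 and 0.032 m and angle between the x axis of blue_container and the x axis of blue_wagon, either way round below 0.15 rad and x of yellow_container in the frame of yellow_wagon between -0.012 and 0.012 m and y of yellow_container in the frame of yellow_wagon between -0.008 and 0.008 m and z of yellow_container in the frame of yellow_wagon between 0.024 and 0.032 m and angle between the x axis of yellow_container and the x axis of yellow_wagon, either way round below 0.15 rad and x of green_container in the frame of green_wagon between -0.012 and 0.012 m and y of green_container in the frame of green_wagon between -0.008 and 0.008 m and z of green_container in the frame of green_wagon between 0.024 and 0.032 m and angle between the x axis of green_container and the x axis of green_wagon, either way round below 0.15 rad); the robot touches nothing.
It fails at once if a container is tipped by more than 57 degrees (angle between any of red_container, blue_container, yellow_container, green_container's own z axis and vertical above 1 rad).
It fails at once if the tank wagon is pushed more than 15 mm from where it stood (distance of tank_wagon from where it was at the start of the episode above 0.015 m).
It fails at once if the paint jar is pushed more than 15 mm from where it stood (distance of paint_jar from where it was at the start of the episode above 0.015 m).
It also fails if it takes over 120 s, if anything falls off the work surface, if the arm or the gripper's body presses on something with over 40 N, if the wrist force passes 120 N, or if a joint passes its speed limit or range.

## Working session

There is one attempt and no reset: what is moved stays moved. The work goes in short steps, Python scripts to look and compute and a shell command to move; the robot and the scene stay as the last step left them, time stands still between calls to the robot, and variables do not carry over. Pictures are saved under pics/ and viewed, at most 15 in all, crops included, and the job is handed in when it is done.

```bash
mkdir -p pics; cat > h.py <<'E'
import numpy as np, cv2
from cell import arm
from scipy.spatial.transform import Rotation as R
def save(name,fn):
    d=arm.get_image(name); cv2.imwrite(fn,d["frame"][:,:,::-1]); np.save(fn+'.npy',d,allow_pickle=True); return d
def rays(d,px):
    px=np.asarray(px,float).reshape(-1,1,2)
    u=cv2.undistortPoints(px,np.array(d["intrinsics"],float),np.array(d["distortion"],float)).reshape(-1,2)
    Rm=cv2.Rodrigues(np.array(d["rvec"],float))[0]; t=np.array(d["tvec"],float).ravel()
    dirs=np.c_[u,np.ones(len(u))]@Rm
    return -Rm.T@t, dirs
def onplane(d,px,z):
    o,v=rays(d,px); return (o+v*((z-o[2])/v[:,2])[:,None])[:,:2]
E
python3 - <<'E'
from h import *
save("top","pics/top0.png"); save("side","pics/side0.png")
s=arm.observe(); print(s, arm.grip_point_offset)
print(R.from_rotvec(s["ee_rot"]).as_matrix().round(3))
for n in("top","side"):
    d=np.load(f"pics/{n}0.png.npy",allow_pickle=True).item()
    print(rays(d,[[320,200]]),d["intrinsics"],d["distortion"])
E
```

```text
{'clock': 0.1, 'joints': array([-1.27659433,  0.43514319,  0.02497408,  1.57399273, -0.011629  ,
        1.13403095, -0.07509663]), 'dq': array([ 0.00012467, -0.0021837 ,  0.00087012, -0.0019671 ,  0.00067427,
        0.00097616,  0.00176419]), 'joint_efforts': array([ 3.36113641e-03, -6.69128466e+01,  9.87832770e-01, -3.15147221e+01,
       -6.05947897e-02,  3.76056845e-02,  5.85202952e-05]), 'position': array([0.24140522, 0.57599296, 0.22603492]), 'ee_rot': array([-6.19299617e-01, -3.07976307e+00,  2.22687911e-03]), 'force': array([-0.11930791,  0.05822031, -0.46748473]), 'ft_torque': array([-0.03652276,  0.02677574,  0.03917502]), 'gripper_force': 0.0, 'width': 1.000466825869589} 0.0188
[[-0.922  0.387 -0.   ]
 [ 0.387  0.922 -0.001]
 [-0.    -0.001 -1.   ]]
(array([0.4745023 , 0.01731954, 0.93497084]), array([[ 0.06578888, -0.02637913, -0.99748907]])) [[385.74764465   0.         319.62929691]
 [  0.         385.74764465 198.93981611]
 [  0.           0.           1.        ]] [-0.03893008  0.          0.          0.          0.        ]
(array([0.4759069 , 0.5745017 , 0.75211253]), array([[ 0.05226403, -0.64364426, -0.76367165]])) [[372.5245625    0.         324.90017016]
 [  0.         372.5245625  197.93169127]
 [  0.           0.           1.        ]] [-0.00847422  0.          0.          0.          0.        ]
```

View pics/top0.png

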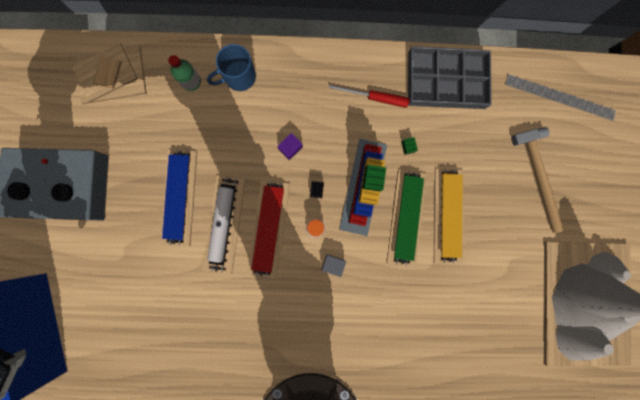

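View pics/side0.png

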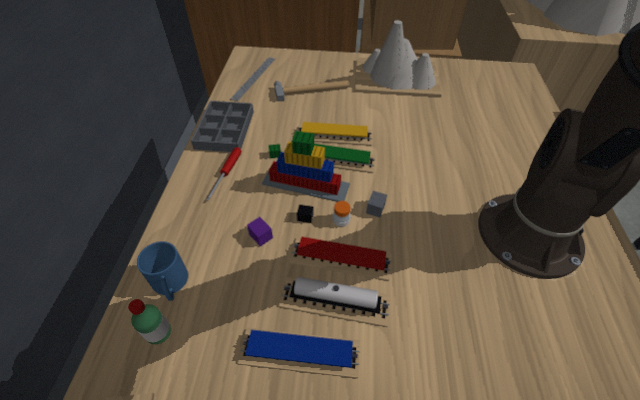

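The top view shows the wagons: blue (176,198), tank (222,225), red (268,230), green (408,218) and yellow (452,216). The stack is at (367,187), the jar at (316,228), and a small green decoy cube at (409,146). Next I'll measure these with colour masks.

```bash
cat >> h.py <<'E'
HUE={"red":[(0,8),(172,180)],"blue":[(105,128)],"yellow":[(18,32)],"green":[(50,80)]}
def mask(fr,c,smin=150,vmin=40):
    h=cv2.cvtColor(fr,cv2.COLOR_RGB2HSV); m=np.zeros(h.shape[:2],np.uint8)
    for a,b in HUE[c]: m|=cv2.inRange(h,(a,smin,vmin),(b,255,255))
    return m
def blobs(fr,c,amin=60,**k):
    m=mask(fr,c,**k); n,l,st,ce=cv2.connectedComponentsWithStats(m)
    out=[]
    for i in range(1,n):
        if st[i,4]>=amin:
            p=cv2.findContours((l==i).astype(np.uint8),cv2.RETR_EXTERNAL,cv2.CHAIN_APPROX_NONE)[0][0]
            out.append((st[i,4],ce[i].round(1),p.reshape(-1,2)))
    return out
def rect(d,p,z):
    w=onplane(d,p,z); (c,s,a)=cv2.minAreaRect((w*1000).astype(np.float32))
    b=cv2.boxPoints((c,s,a)); e=[b[1]-b[0],b[2]-b[1]]; v=max(e,key=np.linalg.norm)
    if v[0]<0: v=-v
    return np.round(c,1),np.round(sorted(s),1),round(np.degrees(np.arctan2(v[1],v[0])),1)
E
python3 - <<'E'
from h import *
d=np.load("pics/top0.png.npy",allow_pickle=True).item(); f=d["frame"]
for c in HUE:
    for a,ce,p in blobs(f,c):
        print(c,a,ce,"deck plane:",*rect(d,p,.028), {z:tuple(map(str,rect(d,p,z))) for z in ([.166] if c=="green" else [])})
cv2.imwrite("pics/c0.png",cv2.resize(f[120:260,320:480,::-1],None,fx=4.8,fy=4.2,interpolation=cv2.INTER_CUBIC))
E
```

```text
red 111 [173.8  60.6] deck plane: [860.2 357. ] [24.  30.2] 46.7 {}
red 407 [388.8  98.3] deck plane: [ 786.8 -165.6] [26.3 99.6] 79.4 {}
red 100 [372.  148.1] deck plane: [ 662.8 -127.2] [19.4 38.7] -87.9 {}
red 1767 [267.3 228.7] deck plane: [463.9 114.8] [ 48.6 203.4] -6.6 {}
red 191 [356.6 214.6] deck plane: [ 526.8 -102.9] [39.9 91.7] -10.3 {}
blue 77 [372.6 154.8] deck plane: [ 646. -130.] [14.5 38.6] -87.9 {}
blue 1633 [175.4 196.5] deck plane: [532.6 332.8] [ 45.7 200.5] -1.3 {}
blue 207 [362.2 208.1] deck plane: [ 530.4 -110.7] [41.3 55.3] -9.5 {}
blue 5597 [ 29.6 332.8] deck plane: [195.3 652.7] [152.8 282.5] 5.3 {}
yellow 123 [374.5 162.2] deck plane: [ 629.3 -133.9] [19.3 45.8] -88.0 {}
yellow 1734 [451.5 215.2] deck plane: [ 508.1 -321.2] [ 50.  203.5] -0.6 {}
yellow 264 [369.2 196.2] deck plane: [ 547.  -122.9] [33.1 45.1] 81.3 {}
green 127 [409.5 145.1] deck plane: [ 673.6 -217.7] [24.9 29.9] 14.8 {0.166: ('[ 643.3 -182. ]', '[21.1 25.4]', '14.8')}
green 410 [374.2 177.6] deck plane: [ 592.1 -134.2] [42.9 55.8] -6.9 {0.166: ('[ 574.2 -111.1]', '[36.4 47.3]', '-6.9')}
green 1487 [408.4 217.5] deck plane: [ 500.6 -217.5] [ 43.7 197.4] -6.2 {0.166: ('[ 496.6 -181.8]', '[ 37.  167.4]', '-6.2')}
```

View pics/c0.png

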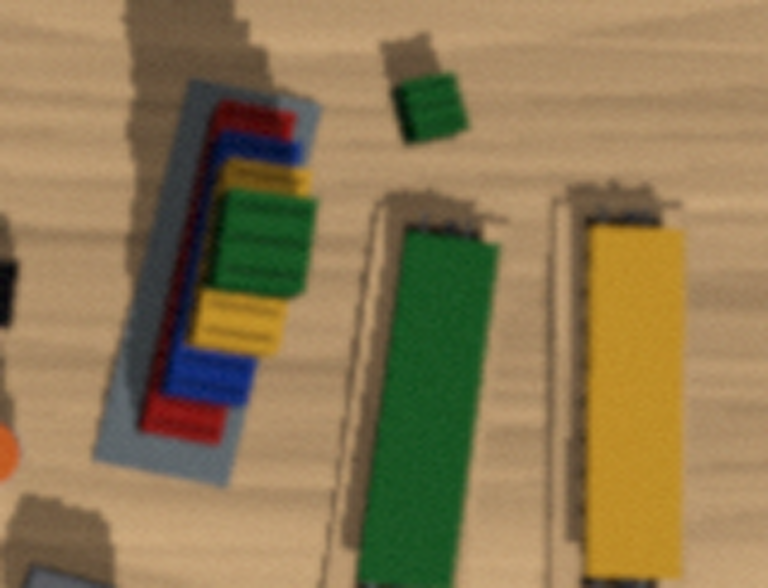

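The crop shows four roofs stepped along one axis, with green on top around (260,245), and walls visible on the left side. I'll move over the stack and measure it with the wrist camera.

```bash
cat > go.py <<'E'
import sys; from h import *
# target x y z (mm) yaw(deg): turn first, then shift in the new tool axes
x,y,z,th=map(float,sys.argv[1:5]); s=arm.observe(); M=R.from_rotvec(s["ee_rot"]).as_matrix()
cur=np.degrees(np.arctan2(-M[1,0],-M[0,0])); t=cur-th
M2=M@R.from_rotvec([0,0,np.radians(t)]).as_matrix()
d=M2.T@(np.array([x,y,z])/1000-s["position"])/0.4
print("yaw",cur.round(2),"turn units",round(t/120,4),"rows>=",round(abs(t)/7.16,1),"shift units",d.round(4),"rows>=",round(np.linalg.norm(d)/.104,1),"pos",s["position"].round(4),"t",s["clock"])
E
python3 go.py 574 -111 260 -7
```

```text
yaw -22.74 turn units -0.1312 rows>= 2.2 shift units [-1.0346 -1.6035 -0.083 ] rows>= 18.4 pos [0.2414 0.576  0.226 ] t 0.1
```

```bash
python3 -m creep '[[0,0,-0.028,0,0,-0.0437],[0,0,-0.028,0,0,-0.0437],[0,0,-0.027,0,0,-0.0437],[-0.05,-0.08,0,0,0,0],[-0.05,-0.08,0,0,0,0],[-0.05,-0.08,0,0,0,0],[-0.05,-0.08,0,0,0,0],[-0.05,-0.08,0,0,0,0],[-0.05,-0.08,0,0,0,0],[-0.05,-0.08,0,0,0,0],[-0.05,-0.08,0,0,0,0],[-0.05,-0.08,0,0,0,0],[-0.05,-0.08,0,0,0,0],[-0.05,-0.08,0,0,0,0],[-0.05,-0.08,0,0,0,0],[-0.05,-0.08,0,0,0,0],[-0.05,-0.08,0,0,0,0],[-0.05,-0.08,0,0,0,0],[-0.05,-0.08,0,0,0,0],[-0.05,-0.08,0,0,0,0]]' -1 20; python3 go.py 574 -111 260 -7
```

```text
clock: 1.77
position: [0.5129, -0.0068, 0.2599]
ee_rot: [-0.192, -3.136, -0.0]
force: [0.6, 0.9, -0.2]
width: 0.999
gripper_force: 0.0
yaw -7.0 turn units 0.0 rows>= 0.0 shift units [-0.1834 -0.2399 -0.0004] rows>= 2.9 pos [ 0.5129 -0.0068  0.2599] t 1.7667
```

```bash
python3 -m creep '[[-0.046,-0.06,0,0,0,0],[-0.046,-0.06,0,0,0,0],[-0.046,-0.06,0,0,0,0],[-0.046,-0.06,0,0,0,0],[0,0,0,0,0,0],[0,0,0,0,0,0]]'
cat >> h.py <<'E'
def wrist(fn):
    s=arm.observe(); d=arm.get_image("wrist"); cv2.imwrite(fn,d["frame"][:,:,::-1])
    T=np.eye(4); T[:3,:3]=R.from_rotvec(s["ee_rot"]).as_matrix(); T[:3,3]=s["position"]
    W=np.linalg.inv(T@np.array(d["mount"]))
    d["rvec"]=cv2.Rodrigues(W[:3,:3])[0]; d["tvec"]=W[:3,3]; np.save(fn+'.npy',d,allow_pickle=True); return d
E
python3 - <<'E'
from h import *
d=wrist("pics/w0.png")
print(np.array(d["mount"]).round(3)); print(rays(d,[[320,200]]))
E
python3 go.py 574 -111 260 -7
```

```text
clock: 2.27
position: [0.5739, -0.1111, 0.2592]
ee_rot: [-0.197, -3.134, 0.001]
force: [-0.3, 0.2, -0.4]
width: 0.998
gripper_force: 0.0
[[-0.001 -0.958 -0.287  0.078]
 [ 1.    -0.001 -0.001 -0.   ]
 [ 0.001 -0.287  0.958 -0.158]
 [ 0.     0.     0.     1.   ]]
(array([ 0.49665016, -0.10164426,  0.41746293]), array([[ 0.27159383, -0.05387253, -0.96112013]]))
yaw -7.07 turn units -0.0006 rows>= 0.0 shift units [-0.0014 -0.0038 -0.0018] rows>= 0.0 pos [ 0.5736 -0.1094  0.2593] t 2.3167
```

View pics/w0.png

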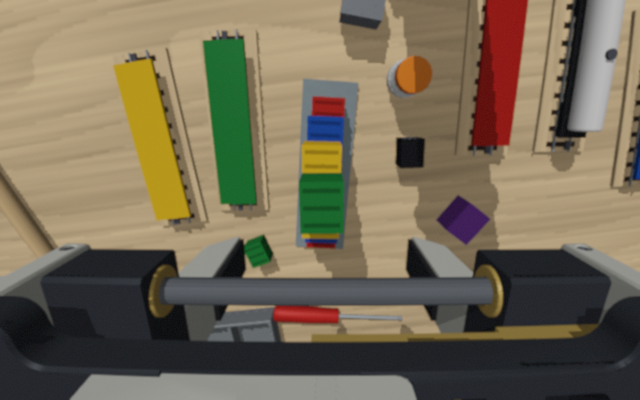

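The wrist view shows the fingers straddling the stack's line. The green box is at (322,205) and the lower containers are well in line with it.

```bash
cat >> h.py <<'E'
L=dict(red=190,blue=143,yellow=95,green=47)
TOP=dict(red=.046,blue=.086,yellow=.126,green=.166)
def meas(d,c,near,z=None,smin=150):
    """blob nearest to 'near' (mm), outline on its top plane: rect, and far/near ends along its axis"""
    z=z or TOP[c]; best=min((b for b in blobs(d["frame"],c,smin=smin)),key=lambda b:np.linalg.norm(onplane(d,b[1],z)[0]*1000-near))
    w=onplane(d,best[2],z)*1000; r=rect(d,best[2],z); 
    a=np.radians(r[2]); a=a if abs(a)<.8 else a-np.sign(a)*np.pi/2
    u=np.array([np.cos(a),np.sin(a)]); n=np.array([-u[1],u[0]])
    fu=(w@u).max();nu=(w@u).min();lo,hi=(w@n).min(),(w@n).max(); mid=(lo+hi)/2
    print(c,best[0],"yaw",np.degrees(a).round(1),"len",(fu-nu).round(1),"wid",(hi-lo).round(1),"centre by far",((fu-L[c]/2)*u+mid*n).round(1),"by near",((nu+L[c]/2)*u+mid*n).round(1),"mid",((fu+nu)/2*u+mid*n).round(1))
E
python3 - <<'E'
from h import *
for n in ("w0","top0"):
    d=np.load(f"pics/{n}.png.npy",allow_pickle=True).item(); meas(d,"green",(574,-111))
E
```

```text
green 2474 yaw -7.2 len 51.9 wid 36.7 centre by far [ 573.7 -115.3] by near [ 568.8 -114.7] mid [ 571.2 -115. ]
green 410 yaw -6.9 len 47.3 wid 36.4 centre by far [ 574.3 -111.1] by near [ 574.  -111.1] mid [ 574.2 -111.1]
```

```bash
python3 go.py 573.5 -114.5 136 -7.2
```

```text
yaw -7.07 turn units 0.0011 rows>= 0.0 shift units [-0.0017 -0.0127  0.3082] rows>= 3.0 pos [ 0.5736 -0.1094  0.2593] t 2.3167
```

```bash
python3 -m creep '[[0,-0.0105,0.04,0,0,0.001],[0,0,0.08,0,0,0],[0,0,0.08,0,0,0],[0,0,0.06,0,0,0],[0,0,0.03,0,0,0],[0,0,0.018,0,0,0],[0,0,0,0,0,0]]'; python3 -m creep '[[0,0,0,0,0,0],[0,0,0,0,0,0],[0,0,0,0,0,0],[0,0,0,0,0,0],[0,0,0,0,0,0],[0,0,0,0,0,0]]' 1 15; python3 go.py 500.6 -217.5 225 -6.2
```

```text
clock: 2.9
position: [0.5724, -0.1118, 0.1354]
ee_rot: [-0.192, -3.133, -0.001]
force: [-0.4, -0.2, 0.4]
width: 1.0
gripper_force: 0.0
clock: 3.4
position: [0.5737, -0.1134, 0.1371]
ee_rot: [0.195, 3.135, 0.0]
force: [0.6, 0.6, -0.4]
width: 0.613
gripper_force: 0.0
yaw -7.13 turn units -0.0078 rows>= 0.1 shift units [ 0.1534 -0.2783 -0.2198] rows>= 3.7 pos [ 0.5737 -0.1134  0.1371] t 3.4
```

```bash
python3 -m creep '[[0,0,0,0,0,0],[0,0,0,0,0,0],[0,0,0,0,0,0],[0,0,0,0,0,0],[0,0,0,0,0,0],[0,0,0,0,0,0]]'; python3 -m creep '[[0,0,-0.02,0,0,0],[0,0,-0.06,0,0,0],[0,0,-0.08,0,0,0],[0,0,-0.06,0,0,0]]'; python3 go.py 500.6 -217.5 225 -6.2
```

```text
clock: 3.9
position: [0.5735, -0.1134, 0.1367]
ee_rot: [-0.195, -3.135, -0.0]
force: [-0.1, 0.8, 0.6]
width: 0.414
gripper_force: 15.0
clock: 4.23
position: [0.5736, -0.1137, 0.227]
ee_rot: [0.196, 3.135, -0.0]
force: [1.1, 0.2, 0.3]
width: 0.413
gripper_force: 15.0
yaw -7.15 turn units -0.0079 rows>= 0.1 shift units [ 0.1534 -0.2778  0.005 ] rows>= 3.1 pos [ 0.5736 -0.1137  0.227 ] t 4.2333
```

```bash
python3 -m creep '[[0.025,-0.045,0,0,0,-0.008],[0.038,-0.07,0,0,0,0],[0.038,-0.07,0,0,0,0],[0.038,-0.07,0,0,0,0],[0.0144,-0.0228,0,0,0,0],[0,0,0.06,0,0,0],[0,0,0.08,0,0,0],[0,0,0.08,0,0,0],[0,0,0.08,0,0,0],[0,0,0.08,0,0,0],[0,0,0,0,0,0],[0,0,0,0,0,0]]'; python3 go.py 500.6 -217.5 39.5 -6.2
```

```text
clock: 5.23
position: [0.4995, -0.2168, 0.0723]
ee_rot: [-0.169, -3.134, -0.001]
force: [-0.7, -0.2, -0.4]
width: 0.414
gripper_force: 15.0
yaw -6.18 turn units 0.0002 rows>= 0.0 shift units [-0.0033 -0.0016  0.0821] rows>= 0.8 pos [ 0.4995 -0.2168  0.0723] t 5.2333
```

```bash
python3 - <<'E'
from h import *
d=np.load("pics/w0.png.npy",allow_pickle=True).item()
for c in HUE:
    for a,ce,p in blobs(d["frame"],c,amin=500): print(c,a,ce,*rect(d,p,.028))
E
python3 -m creep '[[-0.001,-0.001,0.03,0,0,0],[0,0,0.03,0,0,0],[0,0,0.015,0,0,0],[0,0,0.006,0,0,0],[0,0,0,0,0,0]]'; python3 go.py 500.6 -217.5 38.5 -6.2
```

```text
red 5805 [498.3  71.2] [479.8 108.8] [ 50.5 167. ] -6.5
red 547 [327.8 106.2] [490.1 -98.4] [20.4 38.1] 79.8
red 1016 [304.9 314.2] [ 780.2 -168.6] [28.4 98. ] 82.9
blue 808 [325.  128.1] [ 516.1 -105. ] [28.6 43.5] 79.9
yellow 6070 [152.4 138.1] [ 507.  -323.7] [ 51.6 202.8] -0.2
yellow 1253 [321.2 157.6] [ 551.4 -114.4] [39.5 50.2] 82.7
green 5932 [230.5 119.7] [ 498.5 -221. ] [ 45.7 199.1] -6.4
green 2474 [321.3 203.1] [ 612.2 -122.4] [56.9 80.4] -7.2
green 525 [257.4 251.2] [ 670.2 -220.6] [34.6 37.5] 15.0
clock: 5.65
position: [0.5013, -0.2177, 0.0414]
ee_rot: [0.169, 3.136, -0.0]
force: [0.8, -0.2, 0.1]
width: 0.411
gripper_force: 15.0
yaw -6.16 turn units 0.0003 rows>= 0.0 shift units [0.0018 0.0003 0.0072] rows>= 0.1 pos [ 0.5013 -0.2177  0.0414] t 5.65
```

```bash
python3 -m creep '[[0,-0.004,0.003,0,0,0],[0,0,0.003,0,0,0],[0,0,0,0,0,0]]'; python3 -m creep '[[0,0,0,0,0,0],[0,0,0,0,0,0],[0,0,0,0,0,0],[0,0,0,0,0,0],[0,0,-0.03,0,0,0],[0,0,-0.06,0,0,0],[0,0,-0.1,0,0,0],[0,0,-0.1,0,0,0],[0,0,-0.1,0,0,0],[0,0,-0.1,0,0,0],[0,0,0,0,0,0],[0,0,0,0,0,0]]' -0.3 15
cat > chk.py <<'E'
import sys; from h import *
n=sys.argv[1]; w=wrist(f"pics/w{n}.png"); t=save("top",f"pics/top{n}.png")
for nm,d in(("W",w),("T",t)):
    for c in HUE:
        for a,ce,p in blobs(d["frame"],c,amin=60 if nm=="T" else 300): print(nm,c,a,ce,*rect(d,p,.028),*rect(d,p,.068),*rect(d,p,TOP[c]))
E
python3 chk.py 1
```

```text
clock: 5.9
position: [0.5011, -0.2197, 0.0387]
ee_rot: [0.169, 3.135, -0.001]
force: [1.4, -1.3, 4.1]
width: 0.414
gripper_force: 15.0
clock: 6.9
position: [0.5017, -0.2196, 0.2364]
ee_rot: [0.168, 3.132, -0.001]
force: [-0.1, 0.6, -0.4]
width: 0.648
gripper_force: 0.0
W red 6785 [597.6 110.4] [462.5 109.9] [ 52.1 201.2] -6.4 [458.2  74.8] [ 46.4 179.2] -6.4 [460.5  94.1] [ 49.6 191.3] -6.4
W red 1155 [418.  172.8] [ 537.2 -105.9] [ 48.5 117.7] -10.3 [ 524.8 -117.4] [ 43.2 104.9] -10.3 [ 531.6 -111.1] [ 46.1 111.9] -10.3
W blue 1469 [426.4 191.2] [553.8 -96. ] [56.3 94.2] -9.1 [ 539.6 -108.7] [50.1 83.9] -9.1 [ 533.2 -114.3] [47.4 79.3] -9.1
W yellow 5295 [238.3 172.3] [ 493.1 -325. ] [ 48.8 173.9] -0.2 [ 485.5 -312.6] [ 43.4 154.9] -0.2 [ 474.4 -294.6] [ 35.7 127.3] -0.2
W yellow 2436 [436.9 226.5] [586.1 -84.4] [67.9 77.5] -8.1 [568.3 -98.3] [60.5 69. ] -8.1 [ 542.5 -118.4] [49.7 56.7] -8.1
W green 5865 [324.1 166.6] [ 498.4 -221.5] [ 44.6 197.5] -6.2 [ 490.2 -220.4] [ 39.7 175.9] -6.2 [ 470.1 -217.7] [ 27.8 123.1] -6.2
T red 115 [174.2  61. ] [859.5 356.3] [24.  31.9] 46.7 [842.6 
[... 1095 characters left out ...]
107.9] -8.2 [ 579.3 -121.8] [ 43.5 103.2] -8.2 [ 572.3 -112.5] [40.6 96.3] -8.2
T yellow 421 [451.4 183.3] [ 584.  -322.1] [49.  51.3] 0.4 [ 579.2 -307.1] [46.8 49. ] 0.4 [ 572.2 -285.4] [43.7 45.7] 0.4
T yellow 521 [451.  244.8] [ 438.3 -320.7] [48.4 63.6] 0.6 [ 439.9 -305.8] [46.3 60.8] 0.6 [ 442.2 -284.2] [43.2 56.8] 0.6
T green 130 [409.3 145.2] [ 673.3 -217.4] [25.6 30.3] 17.5 [ 664.5 -207.1] [24.4 29. ] 17.5 [ 643.  -181.7] [21.7 25.7] 17.5
T green 111 [413.2 179.7] [ 589.5 -228. ] [17.2 43.5] 74.6 [ 584.5 -217.2] [16.4 41.6] 74.6 [ 572.  -190.7] [14.5 36.9] 74.6
T green 523 [405.3 243.8] [ 437.4 -210.9] [43.1 70.1] -5.5 [ 439.  -200.8] [41.2 67. ] -5.5 [ 443.  -176.2] [36.5 59.4] -5.5
```

View pics/w1.png

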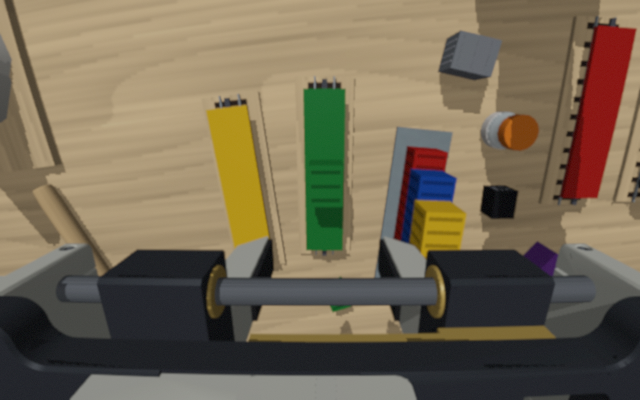

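The green container sits on its deck at about (324,185), aligned with it. I'll zoom in to check the centring.

```bash
python3 - <<'E'
from h import *
f=cv2.imread("pics/w1.png")[75:260,285:365]
g=cv2.convertScaleAbs(f,alpha=2.2)
a=cv2.resize(g,None,fx=3.2,fy=3.2,interpolation=cv2.INTER_CUBIC)
t=cv2.convertScaleAbs(cv2.imread("pics/top1.png")[160:270,380:440],alpha=2)
cv2.imwrite("pics/c1.png",np.hstack([a,cv2.resize(t,(320,592),interpolation=cv2.INTER_CUBIC)]))
E
```

```text
(no output)
```

View pics/c1.png

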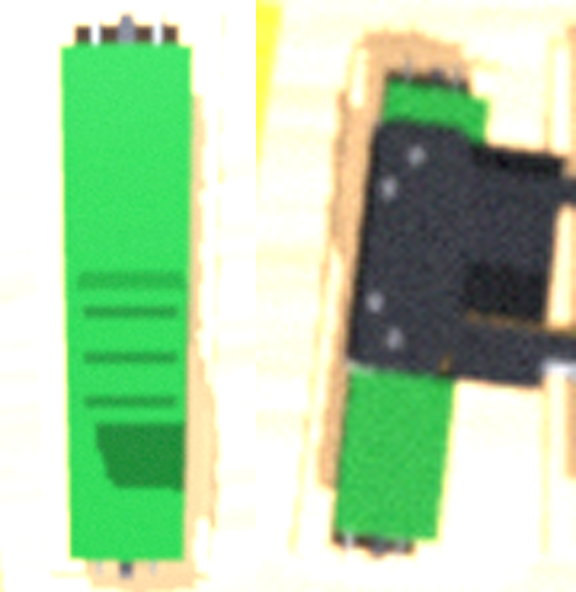

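```bash
python3 - <<'E'
from h import *
d=np.load("pics/w1.png.npy",allow_pickle=True).item()
q=np.array([[79,289],[184,289],[184,424],[82,424]])/3.2+[285,75]
w=onplane(d,q,.068)*1000; print(w.round(1),w.mean(0))
q=np.array([[62,45],[190,45],[183,558],[71,558]])/3.2+[285,75]
v=onplane(d,q,.028)*1000; print(v.round(1),v.mean(0))
a=np.radians(-6.2);u=np.array([np.cos(a),np.sin(a)]);e=w.mean(0)-v.mean(0);print(e@u,e@[-u[1],u[0]])
E
```

```text
[[ 478.1 -234.7]
 [ 481.9 -199.7]
 [ 529.3 -204.1]
 [ 525.4 -239.5]] [ 503.70278046 -219.5186466 ]
[[ 397.9 -233. ]
 [ 402.8 -188.1]
 [ 599.7 -208.9]
 [ 594.7 -254.5]] [ 498.77662549 -221.10620783]
4.725886126629843 2.11029708452583
```

Green is within tolerance: +5 mm along and +2 mm across. Comparing the views, the wrist camera agrees with the arm and the top camera is biased about 4 mm in y. Yellow is next.

```bash
python3 go.py 571 -116 225 -8.2
```

```text
yaw -6.15 turn units 0.0171 rows>= 0.3 shift units [-0.1391  0.2795  0.0208] rows>= 3.0 pos [ 0.5    -0.2187  0.2333] t 7.0
```

```bash
python3 -m creep '[[-0.014,0.03,0,0,0,0.017],[-0.035,0.07,0.005,0,0,0],[-0.035,0.07,0.005,0,0,0],[-0.035,0.07,0.01,0,0,0],[-0.02,0.04,0,0,0,0],[0,0,0,0,0,0],[0,0,0,0,0,0]]' -0.5
cat > cc.py <<'E'
import sys; from h import *
n,c,x,y=sys.argv[1],sys.argv[2],*map(float,sys.argv[3:5])
d=wrist(f"pics/w{n}.png"); meas(d,c,(x,y))
for k in HUE:
    for a,ce,p in blobs(d["frame"],k,amin=1500): print(k,a,ce,*rect(d,p,.028))
E
python3 cc.py 2 yellow 571 -116; python3 go.py 571 -116 96.5 -8.2
```

```text
clock: 7.58
position: [0.5705, -0.1147, 0.2238]
ee_rot: [-0.221, -3.13, 0.0]
force: [0.1, -0.9, -0.9]
width: 0.747
gripper_force: 0.0
yellow 4631 yaw -8.3 len 97.7 wid 37.7 centre by far [ 571.9 -116.1] by near [ 569.2 -115.7] mid [ 570.5 -115.9]
red 6498 [516.2  73. ] [485.1 108.1] [ 50.9 156.8] -6.5
yellow 7152 [139.7 146.1] [ 506.9 -323.5] [ 52.  202.4] -0.2
yellow 4631 [324.8 201.6] [ 599.9 -120.4] [ 52.2 135.1] -8.3
green 7380 [222.6 124.9] [ 498.2 -226. ] [ 56.1 199.7] -6.3
yaw -8.2 turn units 0.0 rows>= 0.0 shift units [-0.0033  0.001   0.3196] rows>= 3.1 pos [ 0.5701 -0.1162  0.2243] t 7.6333
```

View pics/w2.png

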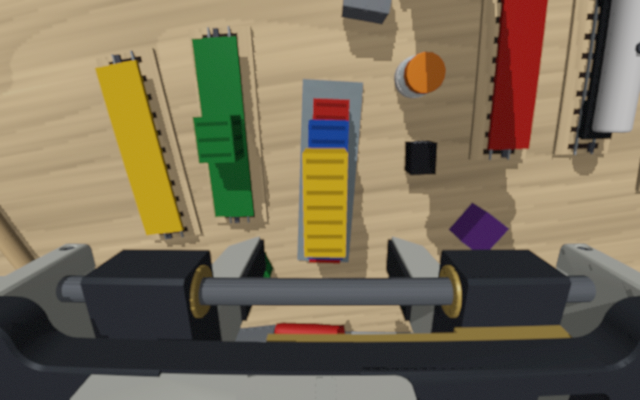

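The yellow roof is at (326,203), centred between the fingers. I'll grasp it now.

```bash
python3 -m creep '[[-0.003,0,0.05,0,0,0],[0,0,0.08,0,0,0],[0,0,0.08,0,0,0],[0,0,0.06,0,0,0],[0,0,0.03,0,0,0],[0,0,0.02,0,0,0],[0,0,0,0,0,0],[0,0,0,0,0,0]]'; python3 -m creep '[[0,0,0,0,0,0],[0,0,0,0,0,0],[0,0,0,0,0,0],[0,0,0,0,0,0],[0,0,0,0,0,0],[0,0,0,0,0,0],[0,0,0,0,0,0],[0,0,0,0,0,0]]' 1 20;  python3 go.py 507 -323.6 39 -0.3
```

```text
clock: 8.3
position: [0.5725, -0.1168, 0.0987]
ee_rot: [0.226, 3.133, -0.0]
force: [-0.4, 0.5, 0.5]
width: 0.745
gripper_force: 0.0
clock: 8.97
position: [0.5725, -0.116, 0.0983]
ee_rot: [0.225, 3.133, 0.0]
force: [-1.3, 0.3, 5.0]
width: 0.411
gripper_force: 20.0
yaw -8.2 turn units -0.0658 rows>= 1.1 shift units [ 0.1611 -0.5198  0.1481] rows>= 5.4 pos [ 0.5725 -0.116   0.0983] t 8.9667
```

```bash
python3 -m creep '[[0,0,-0.03,0,0,0],[0,0,-0.06,0,0,0],[0,0,-0.06,0,0,0],[0,0,0,0,0,-0.033],[0,0,0,0,0,-0.033],[0.022,-0.07,0,0,0,0],[0.029,-0.095,0,0,0,0],[0.029,-0.095,0,0,0,0],[0.029,-0.095,0,0,0,0],[0.029,-0.095,0,0,0,0],[0.023,-0.07,0,0,0,0],[0,0,0.06,0,0,0],[0,0,0.08,0,0,0],[0,0,0.06,0,0,0],[0,0,0.03,0,0,0],[0,0,0,0,0,0],[0,0,0,0,0,0]]'; python3 go.py 507 -323.6 41 -0.3
```

```text
clock: 10.38
position: [0.5069, -0.3239, 0.0664]
ee_rot: [-0.008, -3.141, -0.0]
force: [0.1, -0.9, -0.5]
width: 0.417
gripper_force: 20.0
yaw -0.28 turn units 0.0002 rows>= 0.0 shift units [-0.0003  0.0007  0.0635] rows>= 0.6 pos [ 0.5069 -0.3239  0.0664] t 10.3833
```

```bash
python3 -m creep '[[-0.002,0,0.03,0,0,0],[0,0,0.02,0,0,0],[0,0,0.01,0,0,0],[0,0,0.004,0,0,0],[0,0,0,0,0,0],[0,0,0,0,0,0]]';  python3 -m creep '[[0,0,0,0,0,0],[0,0,0,0,0,0],[0,0,0,0,0,0],[0,0,0,0,0,0],[0,0,-0.03,0,0,0],[0,0,-0.06,0,0,0],[0,0,-0.1,0,0,0],[0,0,-0.1,0,0,0],[0,0,-0.1,0,0,0],[0,0,0,0,0,0]]' -0.3; python3 go.py 571 -115 210 -9
```

```text
clock: 10.88
position: [0.5078, -0.3239, 0.0405]
ee_rot: [0.008, 3.141, -0.0]
force: [0.8, -0.1, -0.6]
width: 0.412
gripper_force: 20.0
clock: 11.72
position: [0.5107, -0.3266, 0.2055]
ee_rot: [0.009, 3.13, -0.009]
force: [1.5, -1.5, 0.7]
width: 0.651
gripper_force: 0.0
yaw -0.33 turn units 0.0722 rows>= 1.2 shift units [-0.0663  0.5461 -0.0127] rows>= 5.3 pos [ 0.5107 -0.3266  0.2055] t 11.7167
```

```bash
python3 -m creep '[[0,0,0,0,0,0.036],[0,0,0,0,0,0.036],[-0.01,0.08,0,0,0,0],[-0.012,0.1,0,0,0,0],[-0.012,0.1,0,0,0,0],[-0.012,0.1,0,0,0,0],[-0.01,0.09,0,0,0,0],[-0.01,0.076,0,0,0,0],[0,0,0,0,0,0],[0,0,0,0,0,0]]' -0.5; python3 cc.py 3 blue 571 -115; python3 go.py 571 -116 57.5 -9
```

```text
clock: 12.55
position: [0.5682, -0.1097, 0.197]
ee_rot: [0.238, 3.132, 0.001]
force: [-0.4, -0.3, -0.2]
width: 0.751
gripper_force: 0.0
blue 6082 yaw -9.5 len 141.9 wid 37.5 centre by far [ 569.8 -114.1] by near [ 570.9 -114.3] mid [ 570.3 -114.2]
red 7162 [525.5  74.4] [489.4 107.6] [ 51. 148.] -6.5
blue 6082 [321.6 196.2] [ 587.5 -117.5] [ 45.5 172.4] -9.5
yellow 10399 [114.8 155.5] [ 506.6 -337.3] [ 80.3 202. ] -0.3
green 8743 [209.1 128.9] [ 497.8 -227. ] [ 59.4 199.3] -6.5
yaw -8.85 turn units 0.0012 rows>= 0.0 shift units [-0.0097 -0.0088  0.3487] rows>= 3.4 pos [ 0.5677 -0.1119  0.197 ] t 12.6
```

View pics/w3.png

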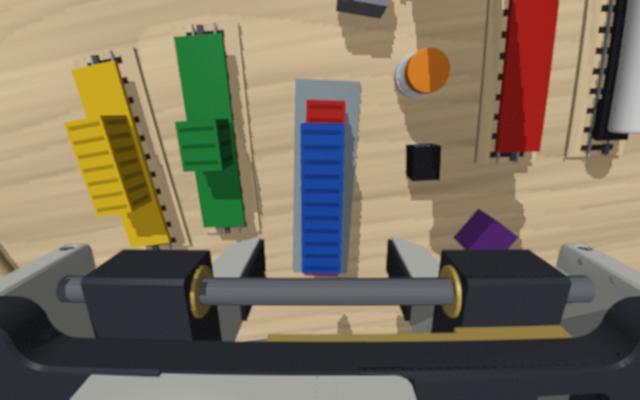

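The yellow container looks centred on its wagon and will be checked later. The blue one is clear at (322,197).

```bash
python3 -m creep '[[-0.007,-0.0075,0.05,0,0,0.0045],[0,0,0.08,0,0,0],[0,0,0.08,0,0,0],[0,0,0.07,0,0,0],[0,0,0.04,0,0,0],[0,0,0.0275,0,0,0],[0,0,0,0,0,0],[0,0,0,0,0,0]]'; python3 -m creep '[[0,0,0,0,0,0],[0,0,0,0,0,0],[0,0,0,0,0,0],[0,0,0,0,0,0],[0,0,0,0,0,0],[0,0,0,0,0,0],[0,0,0,0,0,0],[0,0,0,0,0,0]]' 1 25;  python3 go.py 531 329 130 -1.3
```

```text
clock: 13.27
position: [0.5699, -0.1168, 0.0578]
ee_rot: [0.262, 3.131, -0.001]
force: [-0.5, -0.5, 0.6]
width: 0.751
gripper_force: 0.0
clock: 13.93
position: [0.5702, -0.1153, 0.0578]
ee_rot: [0.259, 3.13, 0.0]
force: [-1.2, 1.2, 6.2]
width: 0.413
gripper_force: 25.0
yaw -9.45 turn units -0.0679 rows>= 1.1 shift units [ 0.123   1.1084 -0.1804] rows>= 10.9 pos [ 0.5702 -0.1153  0.0578] t 13.9333
```

```bash
python3 -m creep '[[0,0,-0.03,0,0,0],[0,0,-0.07,0,0,0],[0,0,-0.08,0,0,0],[0,0,-0.05,0,0,-0.034],[0,0,0,0,0,-0.034],[0.007,0.06,0,0,0,0],[0.01,0.095,0,0,0,0],[0.011,0.1,0,0,0,0],[0.011,0.1,0,0,0,0],[0.011,0.1,0,0,0,0],[0.011,0.1,0,0,0,0],[0.011,0.1,0,0,0,0],[0.011,0.1,0,0,0,0],[0.011,0.1,0,0,0,0],[0.011,0.1,0,0,0,0],[0.01,0.09,0,0,0,0],[0.008,0.063,0,0,0,0],[0,0,0,0,0,0],[0,0,0,0,0,0]]'; python3 cc.py 4 blue 531 329;python3 go.py 531 329 70 -1.3
```

```text
clock: 15.52
position: [0.5299, 0.3304, 0.1494]
ee_rot: [-0.03, -3.141, 0.0]
force: [-0.2, -0.0, -1.8]
width: 0.413
gripper_force: 25.0
blue 14678 yaw -1.1 len 145.7 wid 66.3 centre by far [509.6 330.2] by near [506.9 330.2] mid [508.3 330.2]
red 11629 [ 89.  118.4] [462.3 115.4] [ 52.2 200.9] -6.5
blue 14678 [325.8 187.8] [523.  329.9] [ 83.7 183.8] -1.1
blue 1931 [325.5 318.7] [666.7 327.1] [33.7 78.6] 88.9
yaw -1.27 turn units 0.0003 rows>= 0.0 shift units [-0.0008  0.0019  0.1987] rows>= 1.9 pos [0.5306 0.3283 0.1495] t 15.5667
```

View pics/w4.png

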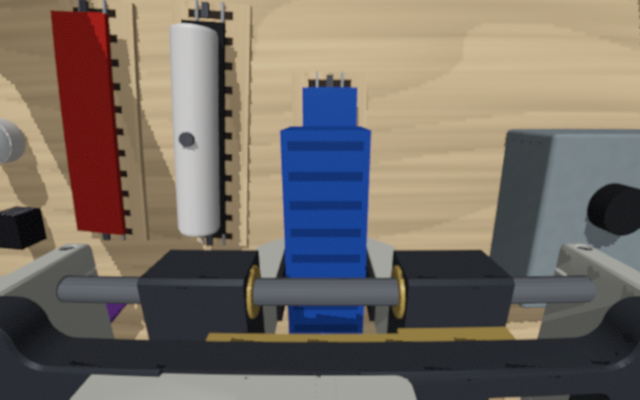

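The held blue container is at (326,190), over the near end of the blue deck at columns 303–357, row 88. I'll work out the offset from the deck's visible end.

```bash
python3 - <<'E'
from h import *
d=np.load("pics/w4.png.npy",allow_pickle=True).item(); m=mask(d["frame"],"blue")
E=[]
for r in range(94,124,3):
    c=np.where(m[r,270:400])[0]+270; E.append((r,c.min(),c.max()+1)); 
E=np.array(E); a=onplane(d,E[:,[1,0]],.028)*1000; b=onplane(d,E[:,[2,0]],.028)*1000
mid=(a+b)/2; print(mid.round(1)[::3],np.linalg.norm(a-b,axis=1).round(1)[::3])
top=[np.where(m[60:130,c])[0].min()+60 for c in range(308,352,6)]; print(top, onplane(d,[[330,np.median(top)]],.028)*1000)
E
```

```text
[[437.  335.7]
 [444.5 335.6]
 [452.  335.4]
 [459.7 335.3]] [45.  45.3 45.7 46. ]
[np.int64(88), np.int64(87), np.int64(87), np.int64(87), np.int64(87), np.int64(87), np.int64(87), np.int64(88)] [[431.26629845 335.76536896]]
```

```bash
python3 -m creep '[[0,0.009,0.04,0,0,0],[0,0,0.07,0,0,0],[0,0,0.07,0,0,0],[0,0,0.04,0,0,0],[0,0,0,0,0,0],[0,0,0,0,0,0]]'; python3 go.py 531 333 40.5 -1.3; sleep 0.1;  python3 -c "
from h import *
d=wrist('pics/w5.png'); m=mask(d['frame'],'blue')
for r in range(60,200,6):
    c=np.where(m[r,230:420])[0]+230
    if len(c): print(r,c.min(),c.max()+1,(onplane(d,[[c.min(),r],[c.max()+1,r]],.028)*1000).mean(0).round(1))
"
```

```text
clock: 16.07
position: [0.5312, 0.3302, 0.0613]
ee_rot: [-0.039, -3.14, 0.003]
force: [0.2, 0.0, -1.0]
width: 0.412
gripper_force: 25.0
yaw -1.44 turn units -0.0011 rows>= 0.0 shift units [0.0005 0.0072 0.0519] rows>= 0.5 pos [0.5312 0.3302 0.0613] t 16.0667
72 303 357 [430.7 334.8]
78 292 371 [434.  335.6]
84 292 370 [437.3 335.3]
90 292 370 [440.7 335.2]
96 292 370 [444.1 335.1]
102 292 370 [447.5 335.1]
108 293 370 [451.  335.3]
114 293 370 [454.4 335.2]
120 293 370 [458.  335.1]
126 293 370 [461.5 335.1]
132 281 370 [465.  331.3]
138 281 370 [468.6 331.2]
144 282 370 [472.3 331.4]
150 282 370 [475.9 331.3]
156 282 370 [479.7 331.3]
162 282 369 [483.4 330.8]
168 283 369 [487.2 331.1]
174 283 368 [491.1 330.6]
180 283 368 [495.  330.5]
186 283 368 [498.9 330.4]
192 284 368 [502.9 330.7]
198 284 367 [506.9 330.2]
```

View pics/w5.png

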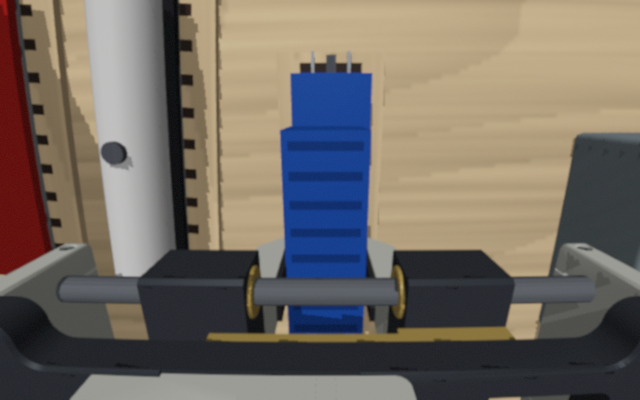

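```bash
python3 -m creep '[[0,0.0075,0.02,0,0,0],[0,0,0.02,0,0,0],[0,0,0.01,0,0,0],[0,0,0,0,0,0],[0,0,0,0,0,0]]'; python3 go.py 531 333 40 -1.3
```

```text
clock: 16.53
position: [0.5308, 0.3352, 0.0411]
ee_rot: [-0.036, -3.141, 0.001]
force: [0.0, 0.4, -1.0]
width: 0.411
gripper_force: 25.0
yaw -1.3 turn units -0.0 rows>= 0.0 shift units [-0.0007 -0.0054  0.0028] rows>= 0.1 pos [0.5308 0.3352 0.0411] t 16.5333
```

```bash
python3 -m creep '[[0,-0.002,0.003,0,0,0],[0,0,0,0,0,0],[0,0,0,0,0,0]]'; python3 -m creep '[[0,0,0,0,0,0],[0,0,0,0,0,0],[0,0,0,0,0,0],[0,0,0,0,0,0],[0,0,-0.03,0,0,0],[0,0,-0.06,0,0,0],[0,0,-0.1,0,0,0],[0,0,-0.1,0,0,0],[0,0,-0.1,0,0,0],[0,0,0,0,0,0],[0,0,0,0,0,0]]' -0.3
python3 cc.py 6 blue 531 333;  python3 go.py 571 -112 160 -11
```

```text
clock: 16.78
position: [0.5311, 0.3344, 0.0403]
ee_rot: [0.036, 3.141, 0.0]
force: [-0.5, -0.8, -0.8]
width: 0.413
gripper_force: 25.0
clock: 17.7
position: [0.5325, 0.3353, 0.2]
ee_rot: [0.036, 3.136, 0.006]
force: [-0.6, -0.1, -0.9]
width: 0.648
gripper_force: 0.0
blue 7302 yaw -1.5 len 164.5 wid 37.7 centre by far [527.8 333.2] by near [506.4 333.8] mid [517.1 333.5]
red 8661 [116.6 116. ] [462.3 115.1] [ 51.6 201.2] -6.5
blue 7302 [323.2 173. ] [530.7 332.9] [ 45.6 199.6] -1.5
yaw -1.3 turn units 0.0808 rows>= 1.4 shift units [-0.3106 -1.0774  0.0924] rows>= 10.8 pos [0.5312 0.3347 0.1976] t 17.75
```

View pics/w6.png

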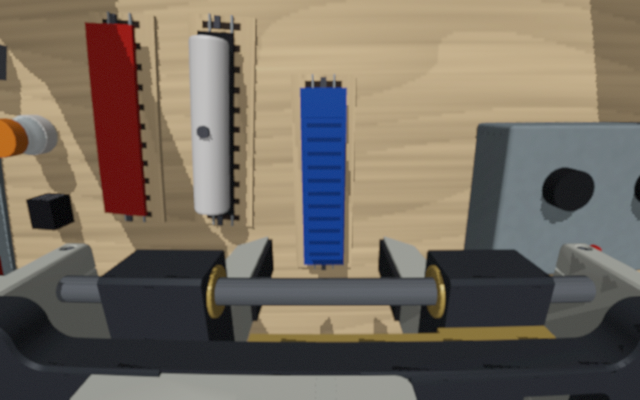

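The blue container lies centred on its deck at (324,175). Now for red, at the bottom of the stack.

```bash
python3 -m creep '[[0,0,0,0,0,0.04],[0,0,0,0,0,0.04],[-0.02,-0.07,0,0,0,0],[-0.027,-0.095,0,0,0,0],[-0.027,-0.095,0,0,0,0],[-0.027,-0.095,0,0,0,0],[-0.027,-0.095,0,0,0,0],[-0.027,-0.095,0,0,0,0],[-0.027,-0.095,0,0,0,0],[-0.027,-0.095,0,0,0,0],[-0.027,-0.095,0,0,0,0],[-0.027,-0.095,0,0,0,0],[-0.027,-0.095,0,0,0,0],[-0.02,-0.06,0,0,0,0],[0,0,0,0,0,0],[0,0,0,0,0,0]]' -0.5; python3 cc.py 7 red 571 -112; python3 go.py 571 -112 18 -11
python3 - <<'E'
from h import *
d=save("top","pics/top7.png"); meas(d,"red",(571,-112))
E
```

```text
clock: 19.08
position: [0.5698, -0.115, 0.1948]
ee_rot: [-0.304, -3.124, 0.001]
force: [-0.2, 0.4, 0.4]
width: 0.752
gripper_force: 0.0
red 6331 yaw -10.3 len 189.1 wid 36.9 centre by far [ 573.3 -113.5] by near [ 574.1 -113.6] mid [ 573.7 -113.5]
red 6780 [527.9  69.4] [494.6 106.9] [ 51.2 138. ] -6.4
red 6331 [328.3 183.9] [ 578.4 -114.3] [ 39.  200.2] -10.3
yellow 10294 [118.5 162.4] [ 506.9 -337. ] [ 80.2 202.1] -0.4
green 8792 [211.4 132.2] [ 497.9 -226.9] [ 59.1 199.5] -6.4
yaw -10.96 turn units 0.0003 rows>= 0.0 shift units [-0.0031  0.0027  0.4421] rows>= 4.3 pos [ 0.57   -0.1129  0.1949] t 19.1333
red 149 yaw 1.2 len 49.6 wid 21.1 centre by far [ 547.2 -116.1] by near [ 687.6 -113.2] mid [ 617.4 -114.6]
```

View pics/w7.png

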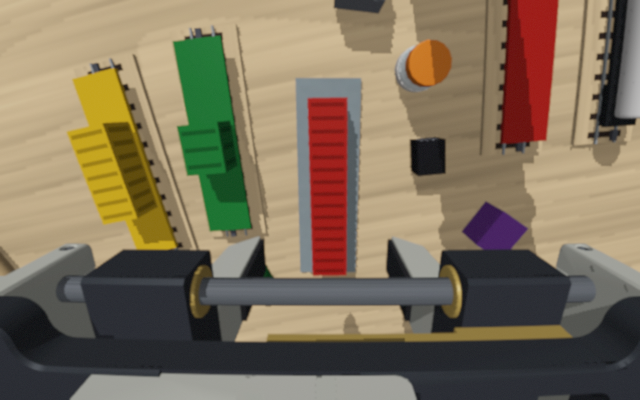

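Red lies alone on its pad at (328,185), so I'll grasp it.

```bash
python3 -m creep '[[-0.009,0.003,0.06,0,0,-0.0047],[0,0,0.09,0,0,0],[0,0,0.09,0,0,0],[0,0,0.09,0,0,0],[0,0,0.06,0,0,0],[0,0,0.03,0,0,0],[0,0,0.022,0,0,0],[0,0,0,0,0,0],[0,0,0,0,0,0]]'; python3 -m creep '[[0,0,0,0,0,0],[0,0,0,0,0,0],[0,0,0,0,0,0],[0,0,0,0,0,0],[0,0,0,0,0,0],[0,0,0,0,0,0],[0,0,0,0,0,0],[0,0,0,0,0,0]]' 1 30;  python3 go.py 463 112.5 140 -6.5
```

```text
clock: 19.93
position: [0.5754, -0.1123, 0.0201]
ee_rot: [0.282, 3.128, 0.0]
force: [-0.5, 0.4, -0.3]
width: 0.746
gripper_force: 0.0
clock: 20.6
position: [0.5749, -0.1127, 0.0197]
ee_rot: [0.283, 3.128, 0.0]
force: [-0.9, -0.0, 5.4]
width: 0.409
gripper_force: 30.0
yaw -10.35 turn units -0.032 rows>= 0.5 shift units [ 0.3416  0.5278 -0.3008] rows>= 6.7 pos [ 0.5749 -0.1127  0.0197] t 20.6
```

```bash
python3 -m creep '[[0,0,-0.03,0,0,0],[0,0,-0.08,0,0,0],[0,0,-0.1,0,0,0],[0,0,-0.09,0,0,-0.016],[0,0,0,0,0,-0.016],[0.04,0.06,0,0,0,0],[0.05,0.078,0,0,0,0],[0.05,0.078,0,0,0,0],[0.05,0.078,0,0,0,0],[0.05,0.078,0,0,0,0],[0.05,0.078,0,0,0,0],[0.05,0.078,0,0,0,0],[0,0,0.05,0,0,0],[0,0,0.08,0,0,0],[0,0,0.05,0,0,0],[0,0,0,0,0,0],[0,0,0,0,0,0]]';  python3 go.py 463 112.5 42 -6.5
python3 -c "
from h import *
d=wrist('pics/w8.png'); m=mask(d['frame'],'red')
for r in range(30,200,8):
    c=np.where(m[r,230:420])[0]+230
    if len(c): print(r,c.min(),c.max()+1,(onplane(d,[[c.min(),r],[c.max()+1,r]],.028)*1000).mean(0).round(1))
"
```

```text
clock: 22.02
position: [0.4629, 0.1121, 0.0673]
ee_rot: [-0.179, -3.135, 0.002]
force: [1.3, 0.2, -0.1]
width: 0.412
gripper_force: 30.0
yaw -6.53 turn units -0.0002 rows>= 0.0 shift units [-0.0003  0.0011  0.0633] rows>= 0.6 pos [0.4629 0.1121 0.0673] t 22.0167
70 279 372 [361.  123.2]
78 279 372 [365.6 122.7]
86 280 372 [370.2 122.5]
94 280 371 [374.7 121.7]
102 280 371 [379.4 121.1]
110 281 371 [384.2 120.9]
118 281 371 [389.  120.3]
126 281 371 [393.8 119.8]
134 281 370 [398.7 118.9]
142 282 370 [403.7 118.7]
150 282 370 [408.7 118.1]
158 282 369 [413.8 117.2]
166 283 369 [419.  116.9]
174 283 369 [424.2 116.3]
182 283 369 [429.6 115.7]
190 284 368 [435.  115.1]
198 284 368 [440.5 114.4]
```

View pics/w8.png

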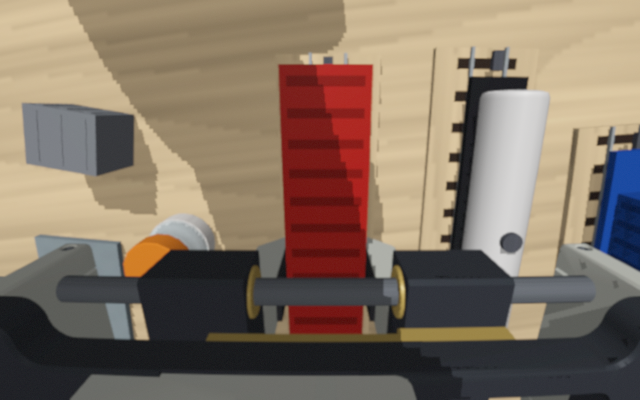

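```bash
python3 -m creep '[[0,0.003,0.025,0,0,0],[0,0,0.02,0,0,0],[0,0,0.012,0,0,0],[0,0,0.006,0,0,0],[0,0,0,0,0,0],[0,0,0,0,0,0]]'; python3 -m creep '[[0,0,0,0,0,0],[0,0,0,0,0,0],[0,0,0,0,0,0],[0,0,0,0,0,0],[0,0,-0.03,0,0,0],[0,0,-0.06,0,0,0],[0,0,-0.1,0,0,0],[0,0,-0.1,0,0,0],[0,0,-0.1,0,0,0],[0,0,-0.1,0,0,0],[0,0,0,0,0,0],[0,0,0,0,0,0]]' -0.3
python3 cc.py 9 red 463 113; python3 go.py 310 380 260 -6.5
```

```text
clock: 22.57
position: [0.4637, 0.1136, 0.0421]
ee_rot: [-0.179, -3.136, 0.0]
force: [0.9, 0.5, -0.8]
width: 0.412
gripper_force: 30.0
clock: 23.57
position: [0.465, 0.1143, 0.2405]
ee_rot: [0.178, 3.132, 0.005]
force: [-0.4, -0.1, 0.3]
width: 0.654
gripper_force: 0.0
red 6374 yaw -6.5 len 205.1 wid 44.3 centre by far [472.8 111.8] by near [457.8 113.5] mid [465.3 112.6]
red 6374 [324.1 171.3] [469.3 112.1] [ 46.6 215.5] -6.5
blue 6136 [507.  192.9] [519.3 342.8] [ 73.6 176.8] -1.5
yellow 2220 [ 12.3 231.8] [ 491.5 -311.3] [ 55.5 161.5] -25.1
green 3735 [ 71.5 207.9] [ 479.2 -235.9] [ 87.2 166.2] -7.0
yaw -6.49 turn units 0.0001 rows>= 0.0 shift units [ 0.4573  0.6174 -0.053 ] rows>= 7.4 pos [0.4638 0.114  0.2387] t 23.6167
```

View pics/w9.png

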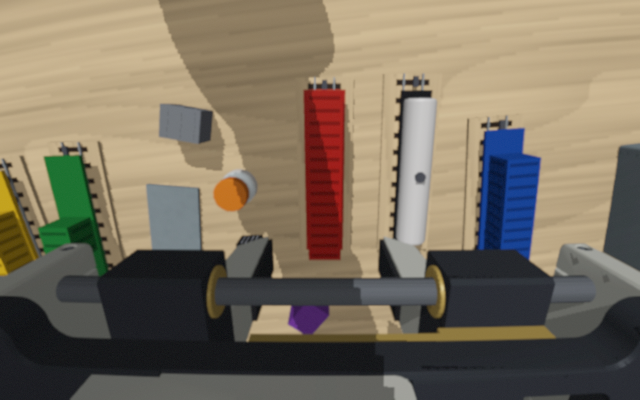

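Red is on its deck. I'll retreat the arm and check all four from above.

```bash
python3 -m creep '[[0,0,-0.06,0,0,0],[0.046,0.062,0,0,0,0],[0.046,0.062,0,0,0,0],[0.046,0.062,0,0,0,0],[0.046,0.062,0,0,0,0],[0.046,0.062,0,0,0,0],[0.046,0.062,0,0,0,0],[0.046,0.062,0,0,0,0],[0.046,0.062,0,0,0,0],[0.046,0.062,0,0,0,0],[0.046,0.062,0,0,0,0],[0,0.08,0,0,0,0],[0,0.08,0,0,0,0],[0,0.08,0,0,0,0],[0,0.08,0,0,0,0],[0,0.08,0,0,0,0],[0,0,0,0,0,0],[0,0,0,0,0,0]]'
python3 - <<'E'
from h import *
save("side","pics/side9.png"); d=save("top","pics/top9.png"); f=d["frame"]
def cr(x0,x1,y0,y1): return cv2.resize(cv2.convertScaleAbs(f[y0:y1,x0:x1,::-1],alpha=1.6),None,fx=5,fy=5,interpolation=cv2.INTER_CUBIC)
cv2.imwrite("pics/c9.png",np.hstack([cr(160,195,145,260),cr(245,290,170,285)[:575],cr(385,470,165,280)]))
E
```

```text
clock: 25.12
position: [0.326, 0.5406, 0.259]
ee_rot: [-0.175, -3.135, 0.006]
force: [0.4, 0.3, 0.1]
width: 0.646
gripper_force: 0.0
```

View pics/c9.png

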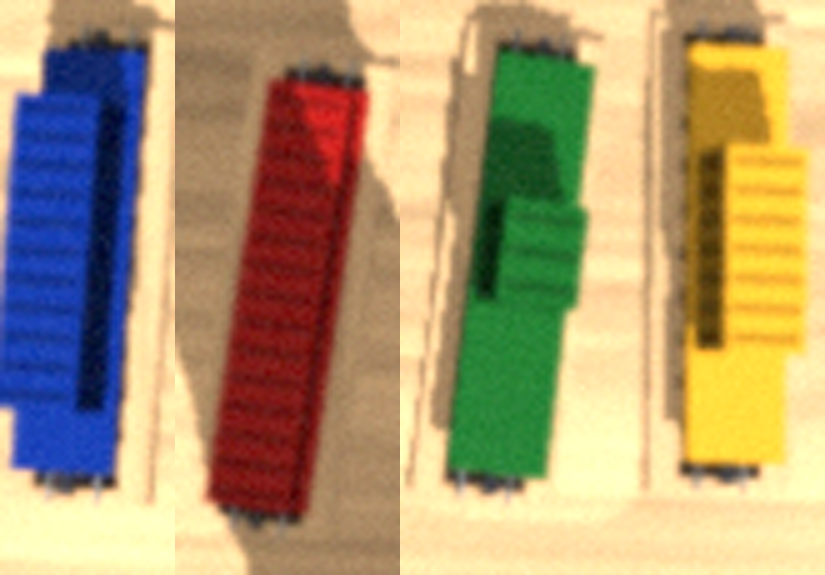

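```bash
python3 - <<'E'
from h import *
d=np.load("pics/top9.png.npy",allow_pickle=True).item()
D=dict(blue=(532.6,332.8,-1.3),red=(463.7,114.7,-6.5),green=(500.6,-217.5,-6.2),yellow=(508.1,-321.2,-.6))
Q=dict(blue=((0,160,145),[(18,95),(77,408)]),red=((175,245,170),[(270,82),(352,90),(290,507),(210,500)]),
green=((400,385,165),[(507,197),(588,208),(575,308),(500,298)]),yellow=((400,385,165),[(727,147),(808,150),(803,352),(722,347)]))
K=dict(blue=[(45,48),(150,48),(113,475),(12,468)],green=[(500,48),(595,68),(545,477),(449,470)],yellow=[(687,45),(789,48),(784,463),(685,462)])
for c,((px,x0,y0),q) in Q.items():
    f=lambda q,z:onplane(d,(np.array(q,float)-[px,0])/5+[x0,y0],z)*1000
    w=f(q,.068); e0=w.mean(0); a=np.radians(D[c][2]);u=np.array([np.cos(a),np.sin(a)]);n=[-u[1],u[0]]
    for k in [np.array(D[c][:2])]+([f(K[c],.028).mean(0)] if c in K else []):
        e=e0-k; print(c,e0.round(1),"along",(e@u).round(1),"across",(e@n).round(1))
E
```

```text
blue [531.8 332.6] along -0.8 across -0.2
blue [531.8 332.6] along 0.4 across 1.0
red [463.6 112.9] along 0.1 across -1.8
green [ 503.2 -218.7] along 2.7 across -0.9
green [ 503.2 -218.7] along 4.3 across 1.9
yellow [ 508.1 -321.5] along -0.0 across -0.3
yellow [ 508.1 -321.5] along 0.9 across 1.8
```

All four are well within tolerance. The tank wagon and the jar still need a check against the first top picture before I hand in.

```bash
python3 - <<'E'
from h import *
for n in("top0","top9"):
    d=np.load(f"pics/{n}.png.npy",allow_pickle=True).item(); h=cv2.cvtColor(d["frame"],cv2.COLOR_RGB2HSV)
    for m,(x0,x1,y0,y1) in((cv2.inRange(h,(5,180,120),(16,255,255)),(300,335,212,245)),(cv2.inRange(h,(0,0,130),(180,50,255)),(205,245,175,275))):
        y,x=np.nonzero(m[y0:y1,x0:x1]); print(n,len(x),x.mean()+x0,y.mean()+y0)
s=arm.observe(); print(s["clock"],s["width"],s["force"].round(1))
E
```

```text
top0 191 315.17277486910996 227.05759162303664
top0 630 217.07460317460317 237.6746031746032
top9 190 315.17894736842106 227.1
top9 757 217.7688243064729 232.51783355350065
25.2167 0.6451370440250634 [0.7 0.7 1. ]
```

```bash
python3 -c "
from cell import arm
print(arm.sign_off())"
```

```text
the job is handed in; nothing more can be done
None
```

I handed the job in at 25 s: all four containers are on their own wagons, measured within about 5 mm along and 2 mm across. The jar hasn't moved, and nothing showed contact with the tank wagon, though changed lighting kept its final position check inconclusive.

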